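# Set up the fallen model support

### The arm

A 7-joint arm with a two-finger parallel gripper is mounted at the origin on the work surface. World frame = base frame: x ahead of the robot, y to its left, z up, the work surface at z = 0. Lengths are in m, angles in rad, forces in N, time in s.
With the tool pointing down it reaches from about 0.4 to 0.85 m from the base axis. Payload 4.5 kg.
Tool frame: the origin (TCP) lies on the centre line of the jaws, within the pads' length; the fingertips stand ahead of it and the grasp point (between the pads) lies 11 mm behind it (env.finger_overhang is the z of the fingertips in the tool frame, in m); z points along the fingers, y is the direction in which the jaws open and shut (so a half turn about z gives the same grasp; the last joint's range is limited). The gripper opens to 88 mm and grips with 3 to 60 N. Pads are 18 mm wide; open, the fingers measure 123 mm over their backs; the gripper's body (75 mm by 187 mm) begins 45 mm behind the grasp point.
Start: joints at [1.139, 0.689, -0.195, 1.565, 0.157, 0.902, -0.215], TCP at [0.281, -0.558, 0.247] pointing down, gripper open.
Joint ranges: [-3.01, 3.01], [-0.46, 2.08], [-1.47, 1.51], [0.13, 2.56], [-1, 4.14], [0.04, 2.09], [-2.66, 2.66]. Speed limits (rad/s): [2.57, 2.57, 3.14, 3.14, 3.14, 3.14, 3.14].

### API

Orientations are given as [roll, pitch, yaw] about the fixed x, y, z axes, in that order (R = Rz(yaw) Ry(pitch) Rx(roll)).
In Python, from station import env gives the robot as it stands. The module is installed in compiled form; this text tells all that it offers.
- The arm moves only by the tool move_arm, never from a script. Its argument "series" is a list of rows, each an object of numbers: "tx", "ty", "tz": the shift along the tool's x, y, z in m; "yaw": the turn about the tool's z in degrees; "hand": the opening, from 0 (shut) to 1 (fully open). In form: [{"tx": .., "ty": .., "tz": .., "yaw": .., "hand": ..}, ...]. A call has 1 to 8 rows; each row is the pose to reach, as a shift and turn from the pose commanded when the call began, along the tool's axes at that moment; what a row does not reach only later rows make up. A row lasts 1/10 s, in which the tool goes at most 50 mm and 8.59 degrees, less where a joint would pass 70% of its speed; a pose out of reach is approached as far as the arm can. A call with a gripper value outside its range is refused whole. The fingers move at their own pace and stop on an object; "grip_force" is the grip in N (left out, the last holds). Time passes only in rows, so rows that repeat a pose let the fingers close. It gives the time, the measured TCP pose, the force and the opening at its end, in the units of the state.
- env.get_obs(): the state, without advancing time (a new reading comes with each control period).
- env.camera(name): name is "side" or "top" or "wrist"; returns a dict with "image" (420x560x3 uint8, red, green, blue), "fx", "fy", "cx", "cy" (pixels), "k1" (the pictures are not rectified: a ray, as slopes to the right and down, at radius r is drawn at 1 + k1 r^2 times it, then the intrinsics apply), "extrinsics" (4x4, takes a point from world to camera coordinates); the wrist camera has in their place "hand_eye" (4x4, takes a point from camera to tool coordinates, whose origin is the TCP and whose axes are the flange's). Camera axes: x right, y down, z forward; pixel columns grow to the right and rows downward; lengths in m; the calibration is good to about 2 mm. A picture is of the moment at which its call begins: read the wrist's pose just before it. There is no depth.
- env.sign_off(): hands the job in, once; it reports no verdict.
The state is a dict: "t": time; "joint_pos": joint angles; "dq": joint speeds; "tau": joint torques, N m; "position": TCP position; "eef_rot": TCP orientation; "force": force on the tool from outside, world axes, zero at the start; "wrist_torque": the same for the moment, N m; "width": opening from 0.0 (shut) to 1.0 (fully open).
Only numpy, scipy, OpenCV 4.12 (cv2) and the standard library are available. Lean on these libraries where they do the work, as an engineer would, in place of code of your own. Each camera call takes 0.05 s, during which the arm holds its last target. There are 200 camera calls.

### The job

The telescopic support stand for the model aircraft has toppled over on the cutting mat. Set it upright on its foot on the mat, with its post still all the way in; then grip the post and draw it straight up, 40 mm out from fully in (the black ring on the post comes level with the collar's top), without pulling it out of the tube and with the foot staying flat on the mat. Finish holding the post at that height, without letting go, so that I can tighten the thumbscrew; leave the other things on the table where they are.

Things in the scene. Friction and masses are not known exactly. Their poses are not given: they have to be found in the camera images.
- stand: The toppled support: square steel foot 64 x 64 x 16 mm, upright tube, black collar. Origin: centre of the foot's underside; z runs along the tube from foot to collar. 0.47 to 0.72 kg, mostly foot: centre of mass with post 25 to 32 mm from the underside, so it comes upright by itself once raised well past half way. Upright, its origin is 3 mm above the table.
- tube (a point): Point on the axis of the stand's aluminium tube (28 mm outer diameter, from 16 to 88 mm above the foot's underside), 60 mm above the underside; axes as the stand's. At the start the stand lies on a foot edge and the collar, +x side down, axis about 8 degrees down towards the collar, which points to the robot's left (world +y), up to 0.8 rad either way.
- collar (a point): Mouth of the bore: centre of the collar's top, 100 mm above the foot's underside. Collar 40 mm in diameter, 12 mm high; its small thumbscrew sticks out to 34 mm from the axis on the stand's -x side (up, as it lies). Bore 16.2 mm in diameter, its floor 20 mm above the underside.
- post: Steel post, 15 mm diameter, 0.06 to 0.10 kg, loose in the bore: it falls back when let go, and binds and drags the stand along if pulled sideways or askew. Origin: centre of its lower end, z towards its head. Fully in, the origin is 20 mm from the stand's along z; 40 mm out, it is 60 mm, and a black ring line 40 mm from its lower end is level with the collar's top.
- head (a point): Middle of the post's cylindrical rubber head, 21 mm diameter, 22 mm high, 109 mm from the post's lower end. Fully in and upright it is 129 mm above the foot's underside, and the head's lower edge is 18 mm above the collar's top.
- mat: Grey cutting mat fixed to the table, 320 mm along its x, 460 mm along its y, 3 mm thick. Origin: centre of its underside, on the table.
- tape_roll: Roll of masking tape lying flat, 72 mm diameter, 24 mm high. Origin: centre of its underside. Leave alone.
- dropper_a: Small upright paint bottle, 25 mm diameter, 62 mm high. Origin: centre of its underside. Leave alone.
- dropper_b: Another such paint bottle, 25 mm diameter, 62 mm high. Origin: centre of its underside. Leave alone.
- jar: Low glass jar with lid, 48 mm diameter, 45 mm high. Origin: centre of its underside. Leave alone.
- brush: Brush, 170 mm long, lying on the mat along the mat's y, at its edge nearest the robot. Leave alone.
- clamp: Small black spring clamp lying flat, 75 mm long, about 15 mm high. Origin: centre of its underside. Leave alone.
- cup: White cup, 68 mm diameter, 85 mm high, right of the mat. Origin: centre of its underside. Leave alone.

How it is judged:
On the way:
1. the stand is upright on its foot on the mat and at rest, the post all the way in (less than 6 mm out) (angle between stand's own z axis and vertical below 0.06 rad and z of stand in the frame of mat between 0 and 0.006 m and x of stand in the frame of mat between -0.16 and 0.16 m and y of stand in the frame of mat between -0.23 and 0.23 m and z of post in the frame of stand between 0.015 and 0.026 m and horizontal distance between post and stand below 0.006 m and linear speed of stand below 0.02 m/s), for 0.2 s.
At the end, for the whole second after the job is handed in: The stand is upright (within 0.06 rad) with its foot flat on the mat (and pressing on it with over 1 N), the post is held by the fingers (over 1 N) and is 40 mm (+/- 8 mm) out from fully in, in line with the bore, the robot does not touch the stand itself, and all is at rest (angle between stand's own z axis and vertical below 0.06 rad and z of stand in the frame of mat between 0 and 0.006 m and x of stand in the frame of mat between -0.16 and 0.16 m and y of stand in the frame of mat between -0.23 and 0.23 m and z of post in the frame of stand between 0.052 and 0.068 m and horizontal distance between post and stand below 0.008 m and angle between the z axis of post and the z axis of stand, either way round below 0.06 rad and contact force between the fingers and post above 1 N and contact force between each of the arm, the fingers and stand below 0.5 N and contact force between stand and mat above 1 N and linear speed of each of post, stand below 0.02 m/s); the arm keeps its last pose, push and grip.
It fails at once if the post is pulled right out of the tube (z of post in the frame of stand above 0.092 m or distance between post and stand above 0.1 m).
It fails at once if the stand lifts off the mat or tips over while the post is drawn out more than 20 mm (z of post in the frame of stand above 0.04 m and (z of stand in the frame of mat above 0.012 m or angle between stand's own z axis and vertical above 0.2 rad)).
It fails at once if another thing on the table is shifted by more than 30 mm (distance of any of tape_roll, dropper_a, dropper_b, jar, brush, clamp, cup from where it was at the start of the episode above 0.03 m).
It fails at once if a bottle, the jar or the cup is tipped over (angle between any of dropper_a, dropper_b, jar, cup's own z axis and vertical above 0.5 rad).
It also fails if it takes over 61 s, if anything falls off the work surface, if the arm or the gripper's body presses on something with over 40 N, if the wrist force passes 120 N, or if a joint passes its speed limit or range.

## Working session

There is one attempt and no reset: what is moved stays moved. The work goes in short steps, Python scripts to look and compute and a tool call to move; the robot and the scene stay as the last step left them, time stands still between calls to the robot, and variables do not carry over. Pictures are saved under pics/ and viewed, about 8 in all and at most 12, crops included, and the job is handed in when it is done.

Besides the shell and the picture viewer there is one more tool, called in YAML: its name, and indented under it one key for each argument. move_arm: Moves the arm, as the interface text tells. Its arguments: {"type":"object","properties":{"series":{"type":"array","items":{"type":"object","properties":{"tx":{"type":"number"},"ty":{"type":"number"},"tz":{"type":"number"},"yaw":{"type":"number"},"hand":{"type":"number"}}}},"grip_force":{"type":"number"}},"required":["series"]}

```bash
mkdir -p pics
cat > h.py <<'E'
import numpy as np, cv2
from scipy.spatial.transform import Rotation as R
from station import env
def cam(n):
    o=env.get_obs(); c=env.camera(n)
    if 'hand_eye' in c:
        T=np.eye(4); T[:3,:3]=R.from_euler('xyz',o['eef_rot']).as_matrix(); T[:3,3]=o['position']
        c['extrinsics']=np.linalg.inv(T@np.array(c['hand_eye']))
    c['E']=np.array(c['extrinsics']); return c
def save(c,f): cv2.imwrite('pics/'+f,cv2.cvtColor(c['image'],cv2.COLOR_RGB2BGR))
def ray(c,u,v):
    d=np.array([(u-c['cx'])/c['fx'],(v-c['cy'])/c['fy']]); s=d.copy()
    for _ in range(30): s=d/(1+c['k1']*(s@s))
    Rm=c['E'][:3,:3]; o=-Rm.T@c['E'][:3,3]; r=Rm.T@np.array([s[0],s[1],1]); return o,r/np.linalg.norm(r)
def onz(c,u,v,z):
    o,r=ray(c,u,v); return o+r*(z-o[2])/r[2]
def proj(c,p):
    q=c['E']@np.append(p,1); s=q[:2]/q[2]; s=s*(1+c['k1']*(s@s)); return np.array([c['fx']*s[0]+c['cx'],c['fy']*s[1]+c['cy']])
def tri(l):
    A=0;b=0
    for c,u,v in l:
        o,r=ray(c,u,v); P=np.eye(3)-np.outer(r,r); A=A+P; b=b+P@o
    return np.linalg.solve(A,b)
E
python3 - <<'E'
from h import *
for n in ['top','side']:
    c=cam(n); save(c,n+'0.png'); print(n,-c['E'][:3,:3].T@c['E'][:3,3],c['E'][:3,:3].round(3).tolist(),c['fx'],c['k1'])
o=env.get_obs(); print({k:np.round(v,3) for k,v in o.items()},env.finger_overhang)
E
```

```text
top [ 0.47454846 -0.0916069   1.10928446] [[-0.028, -0.999, 0.015], [-0.997, 0.027, -0.067], [0.067, -0.017, -0.998]] 507.37750307784455 -0.17420850567553928
side [0.48992871 0.48487943 0.82192488] [[-0.996, -0.092, -0.014], [-0.064, 0.781, -0.622], [0.068, -0.618, -0.783]] 431.7731731199436 0.01512073125230201
{'t': np.float64(0.1), 'joint_pos': array([ 1.139,  0.69 , -0.195,  1.566,  0.157,  0.903, -0.215]), 'dq': array([-0.001, -0.002, -0.   , -0.002,  0.001, -0.001,  0.001]), 'tau': array([-2.0000e-03, -5.2850e+01, -1.2710e+00, -1.5384e+01, -5.3000e-02,
        2.0000e-03,  0.0000e+00]), 'position': array([ 0.28 , -0.558,  0.246]), 'eef_rot': array([-3.14 ,  0.   ,  0.466]), 'force': array([0.074, 0.105, 0.031]), 'wrist_torque': array([ 0.049,  0.043, -0.002]), 'width': np.float64(0.999)} 0.008
```

View pics/top0.png

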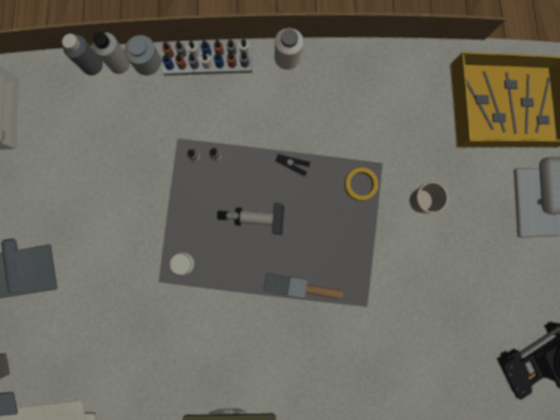

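View pics/side0.png

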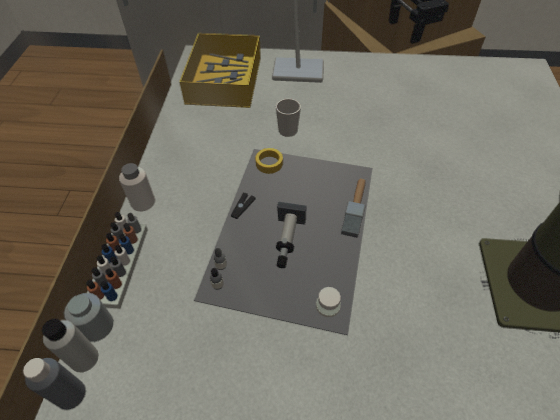

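The top view shows the stand with its foot near (278,218), its tube near (257,217) and its head near (222,215), pointing to +y. The jar is at (181,264), the clamp at (293,163) and the tape at (362,184). The side view shows the foot near (291,213), the collar near (286,246) and the head near (282,261). I'll zoom in on both views to measure.

Run:
```python
from h import *
a=cv2.imread('pics/top0.png')[190:245,205:295]; b=cv2.imread('pics/side0.png')[195:275,260:320]
A=cv2.resize(a,None,fx=5,fy=5,interpolation=cv2.INTER_CUBIC); B=cv2.resize(b,None,fx=5,fy=5,interpolation=cv2.INTER_CUBIC)
C=np.zeros((400,760,3),np.uint8); C[:275,:450]=A; C[:400,455:755]=B
C=np.clip(C*1.6,0,255).astype(np.uint8)
for i in range(0,450,50): cv2.putText(C,str(205+i//5),(i,285),0,.35,(0,255,255)); cv2.line(C,(i,270),(i,275),(0,255,255))
for i in range(0,400,50): cv2.putText(C,str(195+i//5),(728,i+4),0,.35,(0,255,0)); cv2.putText(C,str(190+i//5),(420,i+4),0,.35,(0,255,255)) if i<270 else 0
for i in range(0,300,50): cv2.putText(C,str(260+i//5),(455+i,395),0,.35,(0,255,0))
cv2.imwrite('pics/crop.png',C)
```

```text
(no output)
```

View pics/crop.png

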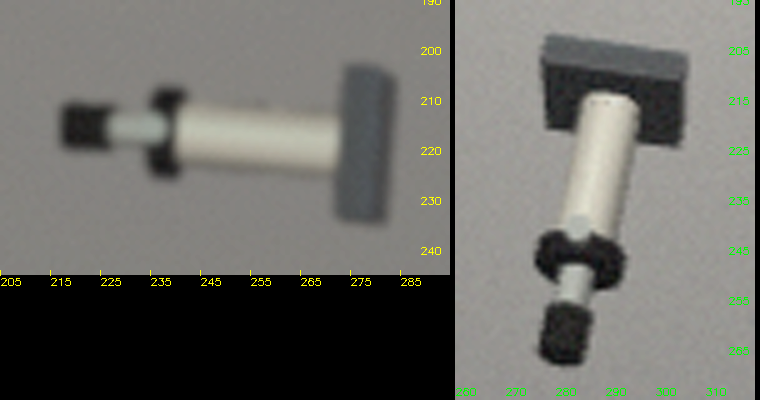

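```bash
cat > m.py <<'E'
from h import *
t=cam('top'); s=cam('side')
H=tri([(t,222,215.4),(s,282,261.6)]); print('head tri',H.round(4),'plane',onz(t,222,215.4,.0187).round(4),onz(s,282,261.6,.0187).round(4))
C=tri([(t,238.6,216.2),(s,284.8,247)]); print('collar tri',C.round(4),onz(t,238.6,216.2,.024).round(4),onz(s,284.8,247,.024).round(4))
# tube ends on axis height (z=88 / z=16)
h=lambda z:.003+.0317-.1414*(z-.016)
a=onz(t,205+175/5,190+131.5/5,h(.088)+.008); b=onz(t,205+338/5,190+142/5,h(.016)+.008); print('tube ends',a.round(4),b.round(4))
f=onz(t,278,218.8,.003+.064); print('foot top',f.round(4))
for n,p,q in [('tube',b,a),('foot-head',f,onz(t,222,215.4,.0187))]: print(n,np.degrees(np.arctan2(*(q-p)[:2])))
for n,u,v,z in [('jar',181,264,.045),('clamp',293,164,.01),('da',193,154,.06),('db',214,153,.06),('tape',362,184,.024)]: print(n,onz(t,u,v,z).round(3))
E
python3 m.py
```

```text
head tri [5.387e-01 3.000e-04 1.690e-02] plane [5.392e-01 1.000e-04 1.870e-02] [0.5379 0.0014 0.0187]
collar tri [ 0.5357 -0.0357  0.0198] [ 0.5362 -0.0359  0.024 ] [ 0.5347 -0.0329  0.024 ]
tube ends [ 0.5354 -0.0393  0.0325] [ 0.5286 -0.1083  0.0427]
foot top [ 0.5262 -0.119   0.067 ]
tube 5.671608129799376
foot-head 6.213277797844827
jar [0.438 0.087 0.045]
clamp [ 0.648 -0.157  0.01 ]
da [0.667 0.055 0.06 ]
db [0.668 0.011 0.06 ]
tape [ 0.599 -0.305  0.024]
```

move_arm:
  series:
    - {"tx":0.03,"ty":-0.022,"tz":-0.01,"yaw":-7,"hand":1}
    - {"tx":0.07,"ty":-0.051,"tz":-0.01,"yaw":-14,"hand":1}
    - {"tx":0.11,"ty":-0.08,"tz":-0.01,"yaw":-21,"hand":1}
    - {"tx":0.15,"ty":-0.11,"tz":-0.01,"yaw":-28,"hand":1}
    - {"tx":0.19,"ty":-0.139,"tz":-0.01,"yaw":-35,"hand":1}
    - {"tx":0.23,"ty":-0.168,"tz":-0.01,"yaw":-42,"hand":1}
    - {"tx":0.27,"ty":-0.197,"tz":-0.01,"yaw":-49,"hand":1}
    - {"tx":0.31,"ty":-0.226,"tz":-0.01,"yaw":-57,"hand":1}

```text
t: 1.0
position: [0.4567, -0.2156, 0.2568]
eef_rot: [3.141, 0.0, 1.466]
force: [1.3, -0.5, -0.5]
width: 0.995
```

```bash
cat >> h.py <<'E'
def go(p,yaw=None):
    o=env.get_obs(); Rm=R.from_euler('xyz',o['eef_rot']).as_matrix(); d=Rm.T@(np.array(p)-o['position'])
    print('t',o['t'].round(2),'pos',np.round(o['position'],4),'rot',np.round(o['eef_rot'],3),'F',np.round(o['force'],1),'w',np.round(o['width'],3),'j',np.round(o['joint_pos'],2)); print(' -> txyz',d.round(4), '' if yaw is None else 'yaw %.2f'%-((yaw-np.degrees(o['eef_rot'][2])+180)%360-180))
E
python3 -c "
from h import *
go([.532,-.0675,.2],84.1)"
```

```text
Traceback (most recent call last):
  File "h.py", line 26, in go
    print('t',o['t'].round(2),'pos',np.round(o['position'],4),'rot',np.round(o['eef_rot'],3),'F',np.round(o['force'],1),'w',np.round(o['width'],3),'j',np.round(o['joint_pos'],2)); print(' -> txyz',d.round(4), '' if yaw is None else 'yaw %.2f'%-((yaw-np.degrees(o['eef_rot'][2])+180)%360-180))
              ^^^^^^^^^^^^
AttributeError: 'float' object has no attribute 'round'
```

move_arm:
  series:
    - {"tx":0.039,"ty":0.015,"tz":0.014}
    - {"tx":0.078,"ty":0.03,"tz":0.028}
    - {"tx":0.117,"ty":0.045,"tz":0.042}
    - {"tx":0.156,"ty":0.06,"tz":0.056}
    - {"tx":0.156,"ty":0.06,"tz":0.056}
    - {"tx":0.156,"ty":0.06,"tz":0.056}

```text
$.series[0]: bad value
```

```bash
sed -i "s/o\['t'\].round(2)/round(o['t'],2)/" h.py; python3 -c "
from h import *
go([.532,-.0675,.2],84.1)
c=cam('wrist'); save(c,'w1.png'); print(proj(c,[.532,-.0675,.0285]),proj(c,[.5388,.0002,.0187]))"
```

```text
t 1.0 pos [ 0.4567 -0.2156  0.2568] rot [3.141 0.    1.466] F [ 1.3 -0.5 -0.5] w 0.995 j [ 0.65  0.55 -0.47  1.9   0.34  0.77 -0.11]
 -> txyz [0.1552 0.0593 0.0568] yaw -0.12
[343.91443211   8.57260158] [344.23893971 -67.48117963]
```

View pics/w1.png

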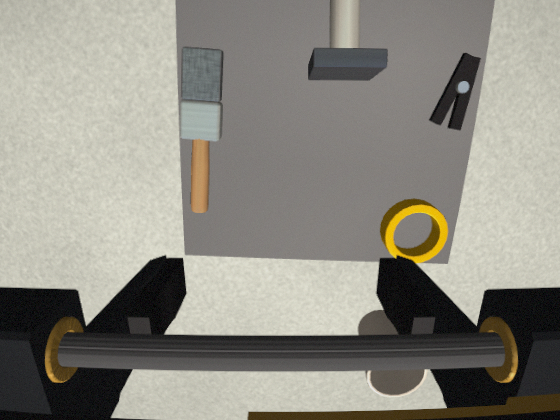

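The wrist view shows the foot at about (347,64) and the tube running up at column 344. That matches the projected axis at column 344. The move was refused because every row needs "hand", so I'll send it again.

move_arm:
  series:
    - {"tx":0.039,"ty":0.015,"tz":0.02,"yaw":0,"hand":1}
    - {"tx":0.078,"ty":0.03,"tz":0.04,"yaw":0,"hand":1}
    - {"tx":0.117,"ty":0.045,"tz":0.06,"yaw":0,"hand":1}
    - {"tx":0.145,"ty":0.056,"tz":0.08,"yaw":0,"hand":1}
    - {"tx":0.156,"ty":0.06,"tz":0.1,"yaw":0,"hand":1}
    - {"tx":0.156,"ty":0.06,"tz":0.12,"yaw":0,"hand":1}
    - {"tx":0.156,"ty":0.06,"tz":0.14,"yaw":0,"hand":1}
    - {"tx":0.156,"ty":0.06,"tz":0.14,"yaw":0,"hand":1}

```text
t: 1.85
position: [0.5313, -0.0689, 0.1146]
eef_rot: [-3.137, 0.001, 1.461]
force: [-0.1, 0.3, 0.5]
width: 1.001
```

```bash
python3 -c "
from h import *
go([.532,-.0675,.0285],84.1)
c=cam('wrist'); save(c,'w2.png'); print(proj(c,[.532,-.0675,.0285]),proj(c,[.5388,.0002,.0187]),proj(c,[.5365,-.0285,.024]))"
```

```text
t 1.85 pos [ 0.5313 -0.0689  0.1146] rot [-3.137e+00  1.000e-03  1.461e+00] F [-0.1  0.3  0.5] w 1.001 j [ 0.23  0.79 -0.3   1.94  0.47  0.49 -0.53]
 -> txyz [0.0016 0.0009 0.0861] yaw -0.40
[280.89361747 216.11078857] [279.92671365 108.89802473] [281.24327806 155.64306554]
```

View pics/w2.png

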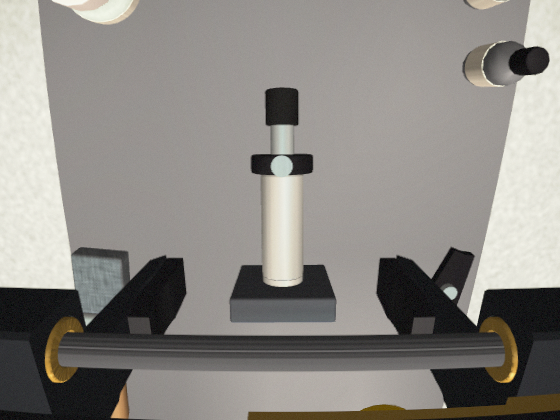

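The wrist view shows the stand centred between the open fingers, with its foot at (283,292), the collar at (282,164) and the head at (282,106). The head is within 3 px of its predicted position. I'll descend and grip lightly, so the tube can still pivot between the pads.

move_arm:
  series:
    - {"tx":0.001,"ty":0.001,"tz":0.03,"yaw":0,"hand":1}
    - {"tx":0.001,"ty":0.001,"tz":0.06,"yaw":0,"hand":1}
    - {"tx":0.001,"ty":0.001,"tz":0.08,"yaw":0,"hand":1}
    - {"tx":0.001,"ty":0.001,"tz":0.086,"yaw":0,"hand":1}
    - {"tx":0.001,"ty":0.001,"tz":0.086,"yaw":0,"hand":1}
    - {"tx":0.001,"ty":0.001,"tz":0.086,"yaw":0,"hand":0.2}
    - {"tx":0.001,"ty":0.001,"tz":0.086,"yaw":0,"hand":0.2}
    - {"tx":0.001,"ty":0.001,"tz":0.086,"yaw":0,"hand":0.2}
  grip_force: 10

```text
t: 2.7
position: [0.5348, -0.0681, 0.0317]
eef_rot: [3.14, -0.0, 1.46]
force: [-0.3, 1.1, -0.2]
width: 0.75
```

move_arm:
  series:
    - {"tx":0,"ty":0,"tz":0,"yaw":0,"hand":0.2}
    - {"tx":0,"ty":0,"tz":0,"yaw":0,"hand":0.2}
    - {"tx":0,"ty":0,"tz":0,"yaw":0,"hand":0.2}
    - {"tx":0,"ty":0,"tz":0,"yaw":0,"hand":0.2}

```text
t: 3.1
position: [0.5341, -0.0679, 0.0307]
eef_rot: [3.142, 0.0, 1.461]
force: [0.6, -1.1, 0.4]
width: 0.39
```

Run:
```python
from h import *
go([.532,-.0675,.0285],84.1)
# arc in stand plane: TCP at axis z=60; lever about foot edge (32,16) till side flat, then (32,0)
G0=None
for th in [98.1,90,80,70,60,50,45,42,40,38]:
    t=np.radians(th); a=np.array([np.sin(t),np.cos(t)]); p=np.array([np.cos(t),-np.sin(t)])  # axis dir, +x side dir (horizontal along d, vertical)
    edge=np.array([0,0.]) if th>90 else np.array([0.,0.])
    if th>90: G=edge-(32*p+16*a)+60*a
    else: G=np.array([-16,0])-(32*p)+60*a
    G0=G if G0 is None else G0; print(th,(G-G0).round(1),G.round(1))
```

```text
t 3.1 pos [ 0.5341 -0.0679  0.0307] rot [3.142 0.    1.461] F [ 0.6 -1.1  0.4] w 0.39 j [ 0.16  0.93 -0.19  1.96  0.55  0.3  -0.6 ]
 -> txyz [ 0.0002 -0.0021  0.0022] yaw -0.41
98.1 [0. 0.] [48.1 25.5]
90 [-4.1  6.5] [44. 32.]
80 [-10.5  16.5] [37.5 41.9]
70 [-18.6  25.1] [29.4 50.6]
60 [-28.1  32.2] [20.  57.7]
50 [-38.7  37.6] [ 9.4 63.1]
45 [-44.3  39.6] [ 3.8 65.1]
42 [-47.7  40.5] [ 0.4 66. ]
40 [-50.   41.1] [-1.9 66.5]
38 [-52.3  41.5] [-4.3 67. ]
```

move_arm:
  series:
    - {"tx":0,"ty":-0.002,"tz":0.002,"yaw":0,"hand":0.2}
    - {"tx":0,"ty":-0.002,"tz":0.002,"yaw":0,"hand":0.2}
    - {"tx":0,"ty":-0.002,"tz":0.002,"yaw":0,"hand":0.2}
    - {"tx":0,"ty":-0.002,"tz":0.002,"yaw":0,"hand":0.2}

```text
t: 3.5
position: [0.5318, -0.0678, 0.0288]
eef_rot: [-3.141, 0.0, 1.461]
force: [-0.8, -0.1, 4.6]
width: 0.303
```

```bash
python3 -c "
from h import *
go([.532,-.0675,.0285],84.1)"
```

```text
t 3.5 pos [ 0.5318 -0.0678  0.0288] rot [-3.141  0.     1.461] F [-0.8 -0.1  4.6] w 0.303 j [ 0.15  0.94 -0.19  1.96  0.55  0.29 -0.6 ]
 -> txyz [0.0003 0.0001 0.0003] yaw -0.40
```

move_arm:
  series:
    - {"tx":-0.002,"ty":0,"tz":-0.003,"yaw":0,"hand":0.2}
    - {"tx":-0.004,"ty":0,"tz":-0.0065,"yaw":0,"hand":0.2}
    - {"tx":-0.007,"ty":0,"tz":-0.0115,"yaw":0,"hand":0.2}
    - {"tx":-0.0105,"ty":0,"tz":-0.0165,"yaw":0,"hand":0.2}
    - {"tx":-0.0145,"ty":0,"tz":-0.021,"yaw":0,"hand":0.2}
    - {"tx":-0.0185,"ty":0,"tz":-0.025,"yaw":0,"hand":0.2}
    - {"tx":-0.0185,"ty":0,"tz":-0.025,"yaw":0,"hand":0.2}

```text
t: 4.2
position: [0.5301, -0.0868, 0.0545]
eef_rot: [3.141, 0.0, 1.459]
force: [0.5, 0.3, -1.9]
width: 0.303
```

```bash
python3 -c "
from h import *
go([.532,-.0675,.0285],84.1)
c=cam('wrist'); save(c,'w3.png')
s=cam('side');  save(s,'s3.png')
a=cv2.imread('pics/w3.png');b=cv2.resize(cv2.imread('pics/s3.png')[180:285,240:340],None,fx=4,fy=4)
cv2.imwrite('pics/v3.png',cv2.resize(np.hstack([a,b]),(800,350)))"
```

```text
t 4.2 pos [ 0.5301 -0.0868  0.0545] rot [3.141 0.    1.459] F [ 0.5  0.3 -1.9] w 0.303 j [ 0.21  0.89 -0.23  1.96  0.54  0.35 -0.56]
 -> txyz [ 0.0194 -0.0003  0.026 ] yaw -0.48
```

View pics/v3.png

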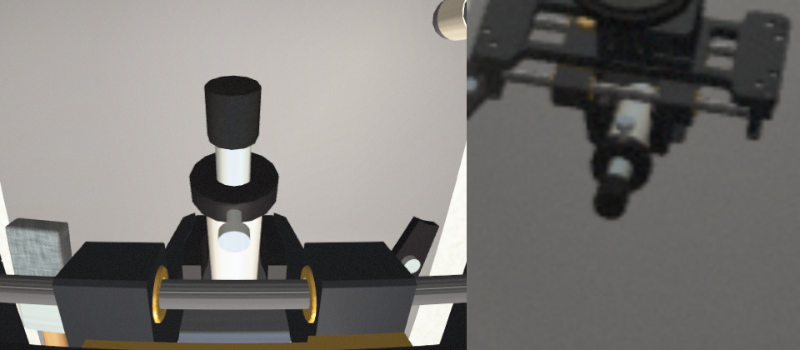

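The stand is pivoting in the pads, and the wrist view shows the head and collar tilted up and still centred. I'll continue the arc.

move_arm:
  series:
    - {"tx":-0.0045,"ty":0,"tz":-0.004,"yaw":0,"hand":0.2}
    - {"tx":-0.0095,"ty":0,"tz":-0.0075,"yaw":0,"hand":0.2}
    - {"tx":-0.0145,"ty":0,"tz":-0.01,"yaw":0,"hand":0.2}
    - {"tx":-0.02,"ty":0,"tz":-0.0125,"yaw":0,"hand":0.2}
    - {"tx":-0.0255,"ty":0,"tz":-0.0145,"yaw":0,"hand":0.2}
    - {"tx":-0.0255,"ty":0,"tz":-0.0145,"yaw":0,"hand":0.2}

```text
t: 4.9
position: [0.5273, -0.1129, 0.0689]
eef_rot: [3.141, 0.001, 1.459]
force: [-0.3, 0.7, 2.7]
width: 0.304
```

```bash
python3 -c "
from h import *
go([.532,-.0675,.0285],84.1)
c=cam('wrist'); save(c,'w4.png')
s=cam('side');  save(s,'s4.png')
a=cv2.imread('pics/w4.png');b=cv2.resize(cv2.imread('pics/s4.png')[180:285,240:340],None,fx=4,fy=4)
cv2.imwrite('pics/v4.png',cv2.resize(np.hstack([a,b]),(800,350)))"
```

```text
t 4.9 pos [ 0.5273 -0.1129  0.0689] rot [3.141e+00 1.000e-03 1.459e+00] F [-0.3  0.7  2.7] w 0.304 j [ 0.28  0.87 -0.26  1.95  0.54  0.39 -0.51]
 -> txyz [ 0.0457 -0.0004  0.0403] yaw -0.51
```

View pics/v4.png

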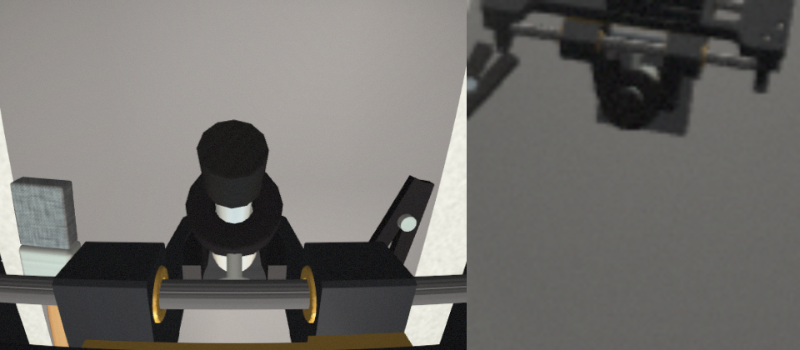

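The view shows the stand tilted about 45°, with the head at (232,150) and the foot edge on the mat. I'll lean it a little further, then open the fingers so it can settle while I back away.

move_arm:
  series:
    - {"tx":-0.003,"ty":0,"tz":-0.001,"yaw":0,"hand":0.2}
    - {"tx":-0.0065,"ty":0,"tz":-0.002,"yaw":0,"hand":0.2}
    - {"tx":-0.008,"ty":0,"tz":-0.0025,"yaw":0,"hand":0.2}
    - {"tx":-0.008,"ty":0,"tz":-0.0025,"yaw":0,"hand":1}
    - {"tx":-0.008,"ty":0,"tz":-0.0025,"yaw":0,"hand":1}
    - {"tx":-0.012,"ty":0,"tz":-0.0025,"yaw":0,"hand":1}
    - {"tx":-0.02,"ty":0,"tz":-0.0025,"yaw":0,"hand":1}
    - {"tx":-0.03,"ty":0,"tz":-0.0025,"yaw":0,"hand":1}

```text
t: 5.8
position: [0.5239, -0.142, 0.0708]
eef_rot: [3.142, 0.0, 1.461]
force: [-0.8, -1.3, 0.5]
width: 0.727
```

```bash
python3 -c "
from h import *
go([.532,-.0675,.0285],84.1)
c=cam('wrist'); save(c,'w5.png')
s=cam('side');  save(s,'s5.png')
a=cv2.imread('pics/w5.png');b=cv2.resize(cv2.imread('pics/s5.png')[160:265,240:340],None,fx=4,fy=4)
cv2.imwrite('pics/v5.png',cv2.resize(np.hstack([a,b]),(800,350)))"
```

```text
t 5.8 pos [ 0.5239 -0.142   0.0708] rot [3.142 0.    1.461] F [-0.8 -1.3  0.5] w 0.727 j [ 0.34  0.87 -0.27  1.94  0.55  0.41 -0.46]
 -> txyz [ 0.075  -0.0002  0.0422] yaw -0.39
```

View pics/v5.png

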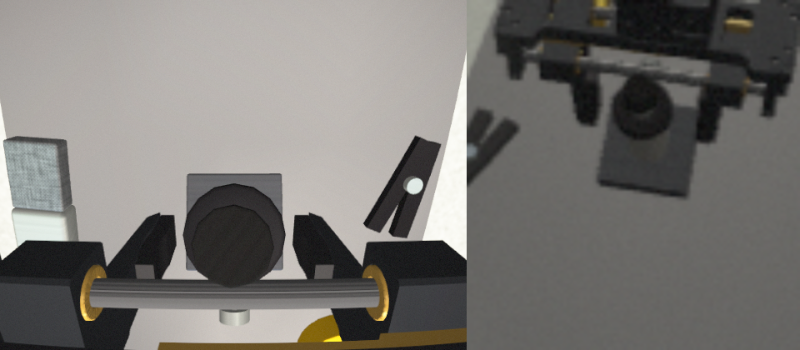

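The view shows the stand nearly upright, its foot seen from above at (234,222) with the head leaning near the gripper. I'll back away further.

move_arm:
  series:
    - {"tx":-0.012,"ty":0,"tz":0,"yaw":0,"hand":1}
    - {"tx":-0.026,"ty":0,"tz":0,"yaw":0,"hand":1}
    - {"tx":-0.042,"ty":0,"tz":0,"yaw":0,"hand":1}
    - {"tx":-0.06,"ty":0,"tz":0,"yaw":0,"hand":1}
    - {"tx":-0.08,"ty":0,"tz":0,"yaw":0,"hand":1}
    - {"tx":-0.1,"ty":0,"tz":-0.01,"yaw":0,"hand":1}
    - {"tx":-0.11,"ty":0,"tz":-0.03,"yaw":0,"hand":1}
    - {"tx":-0.11,"ty":0,"tz":-0.06,"yaw":0,"hand":1}

```text
t: 6.7
position: [0.5095, -0.2538, 0.1299]
eef_rot: [-3.138, 0.001, 1.456]
force: [0.2, 0.7, -0.5]
width: 1.0
```

move_arm:
  series:
    - {"tx":0,"ty":0,"tz":-0.04,"yaw":0,"hand":1}
    - {"tx":0,"ty":0,"tz":-0.08,"yaw":0,"hand":1}
    - {"tx":0,"ty":0,"tz":-0.11,"yaw":0,"hand":1}
    - {"tx":0,"ty":0,"tz":-0.11,"yaw":0,"hand":1}
    - {"tx":0,"ty":0,"tz":-0.11,"yaw":0,"hand":1}

```text
t: 7.2
position: [0.5114, -0.2515, 0.2409]
eef_rot: [3.141, 0.001, 1.46]
force: [-0.2, -0.4, -1.2]
width: 0.999
```

```bash
python3 -c "
from h import *
go([.532,-.0675,.0285],84.1)
c=cam('wrist'); save(c,'w6.png')
s=cam('side');  save(s,'s6.png');t=cam('top');  save(t,'t6.png')
a=cv2.imread('pics/w6.png');b=cv2.resize(cv2.imread('pics/s6.png')[160:265,260:330],None,fx=4,fy=4)
d=cv2.resize(cv2.imread('pics/t6.png')[180:260,230:300],None,fx=4,fy=4)
C=np.zeros((740,840,3),np.uint8);C[:420,:560]=a;C[:420,560:]=b;C[420:,560:]=d
C=cv2.resize(C,(680,600)); cv2.imwrite('pics/v6.png',C)"
```

```text
t 7.2 pos [ 0.5114 -0.2515  0.2409] rot [3.141e+00 1.000e-03 1.460e+00] F [-0.2 -0.4 -1.2] w 0.999 j [ 0.67  0.66 -0.5   1.73  0.4   0.85 -0.12]
 -> txyz [ 0.1853 -0.      0.2122] yaw -0.47
```

View pics/v6.png

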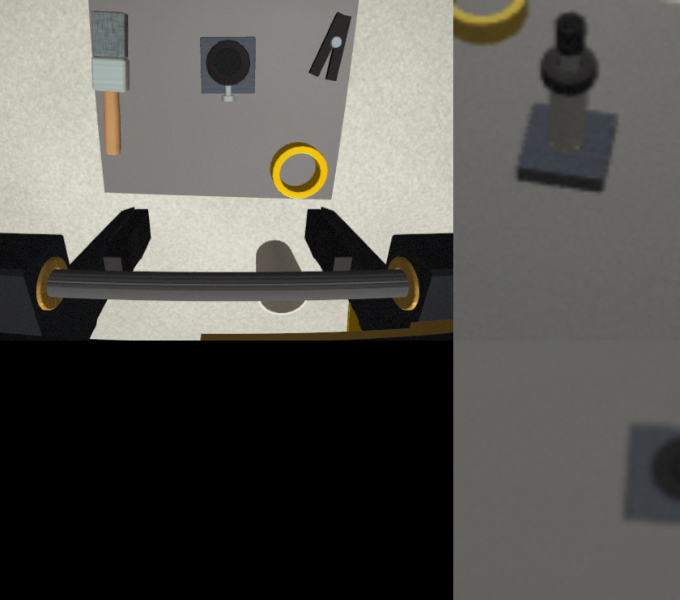

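The stand is upright, with its foot flat, its post in and its thumbscrew facing the robot's right. Now I'll measure where the axis is.

```bash
cat > n.py <<'E'
from h import *
import sys
def big(m,near,maxa=1e5):
    cs,_=cv2.findContours(m.astype(np.uint8),cv2.RETR_EXTERNAL,cv2.CHAIN_APPROX_NONE)
    cs=[k for k in cs if 15<cv2.contourArea(k)<maxa]
    return min(cs,key=lambda k:np.hypot(*(np.array(cv2.minEnclosingCircle(k)[0])-near)))
for n,near in [('wrist',(281,78)),('top',(300,220)),('side',(291,190))]:
    if n in sys.argv[1:]:
        c=cam(n); im=c['image'].astype(int); g=im.max(2)
        if n=='wrist':
            k=big(g<45,near); e=cv2.minEnclosingCircle(k); print('dark circ',e, 'c@.103',onz(c,*e[0],.103).round(4),'c@.143',onz(c,*e[0],.143).round(4),'r',e[1]*(c['E']@[.5,-.12,.103,1])[2]/c['fx'])
        k=big((im[:,:,2]-im[:,:,0]>3)|(g<45),near); b=cv2.minAreaRect(k); print(n,'foot',b,onz(c,*b[0],.019).round(4))
        P=cv2.boxPoints(b); Q=np.array([onz(c,*p,.019)[:2] for p in P]); print(Q.round(4).tolist(), np.linalg.norm(Q-np.roll(Q,1,0),axis=1).round(4))
E
python3 n.py wrist top
```

```text
dark circ ((283.0, 78.0), 27.856876373291016) c@.103 [ 0.5225 -0.1618  0.103 ] c@.143 [ 0.5223 -0.1632  0.143 ] r 0.019005724957434706
wrist foot ((283.0, 81.5), (69.0, 66.0), 90.0) [ 0.5227 -0.162   0.019 ]
[[0.4957, -0.128], [0.5564, -0.1347], [0.551, -0.1974], [0.4874, -0.1903]] [0.0629 0.0611 0.0629 0.064 ]
top foot ((298.1344909667969, 220.88623046875), (28.484600067138672, 28.318510055541992), 4.763641834259033) [ 0.5229 -0.1635  0.019 ]
[[0.496, -0.1296], [0.5567, -0.1364], [0.5499, -0.1976], [0.4892, -0.1905]] [0.0613 0.061  0.0616 0.0611]
```

move_arm:
  series:
    - {"tx":0.02,"ty":0.001,"tz":0.005,"yaw":0,"hand":1}
    - {"tx":0.045,"ty":0.001,"tz":0.01,"yaw":0,"hand":1}
    - {"tx":0.07,"ty":0.001,"tz":0.015,"yaw":0,"hand":1}
    - {"tx":0.085,"ty":0.001,"tz":0.02,"yaw":0,"hand":0.8}
    - {"tx":0.09,"ty":0.001,"tz":0.025,"yaw":0,"hand":0.6}
    - {"tx":0.09,"ty":0.001,"tz":0.025,"yaw":0,"hand":0.6}
    - {"tx":0.09,"ty":0.001,"tz":0.025,"yaw":0,"hand":0.6}
    - {"tx":0.09,"ty":0.001,"tz":0.025,"yaw":0,"hand":0.6}

```text
t: 8.25
position: [0.5227, -0.1626, 0.2157]
eef_rot: [3.142, 0.001, 1.459]
force: [-0.8, -0.4, 0.2]
width: 0.603
```

Run:
```python
from h import *
go([.5227,-.162,.143],83.65)
c=cam('wrist'); save(c,'w7.png'); 
for z in [.143,.121,.103,.019]: print(z,proj(c,[.5227,-.162,z]).round(1))
for y in [300,315,330,345]: print(y,''.join('#' if v<45 else '.' for v in c['image'][y,200:360:2].max(1)))
```

```text
t 8.25 pos [ 0.5227 -0.1626  0.2157] rot [3.142e+00 1.000e-03 1.459e+00] F [-0.8 -0.4  0.2] w 0.603 j [ 0.5   0.66 -0.47  1.83  0.42  0.76 -0.31]
 -> txyz [ 0.0007 -0.      0.0727] yaw -0.07
0.143 [279.3 224.5]
0.121 [279.5 213.1]
0.103 [279.6 205.1]
0.019 [279.9 178.4]
300 ###########............................................................#########
315 #########................................................................#######
330 .####........................................................................###
345 ................................................................................
```

View pics/w7.png

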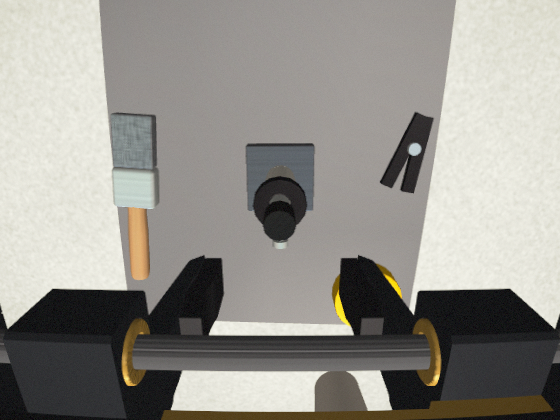

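The wrist view shows the head at (280,224), the collar at (280,204) and the foot at (280,177). These match the predicted upright axis within about 1 px (279.3 at the head top). I'll descend over the head and grip.

move_arm:
  series:
    - {"tx":0.0005,"ty":0,"tz":0.025,"yaw":0,"hand":0.6}
    - {"tx":0.0005,"ty":0,"tz":0.05,"yaw":0,"hand":0.6}
    - {"tx":0.0005,"ty":0,"tz":0.075,"yaw":0,"hand":0.6}
    - {"tx":0.0005,"ty":0,"tz":0.09,"yaw":0,"hand":0.6}
    - {"tx":0.0005,"ty":0,"tz":0.0935,"yaw":0,"hand":0.6}
    - {"tx":0.0005,"ty":0,"tz":0.0935,"yaw":0,"hand":0.6}
    - {"tx":0.0005,"ty":0,"tz":0.0935,"yaw":0,"hand":0.6}
    - {"tx":0.0005,"ty":0,"tz":0.0935,"yaw":0,"hand":0.6}
  grip_force: 12

```text
t: 9.1
position: [0.5235, -0.161, 0.1232]
eef_rot: [3.14, 0.0, 1.46]
force: [-0.2, -0.3, -0.7]
width: 0.602
```

Run:
```python
from h import *
go([.5227,-.162,.122],83.65)
c=cam('wrist'); save(c,'w8.png')
for z in [.143,.121,.103]: print(z,proj(c,[.5227,-.162,z]).round(1))
for y in range(150,300,12): print(y,''.join('#' if v<45 else '.' for v in c['image'][y,160:400:2].max(1)))
```

```text
t 9.1 pos [ 0.5235 -0.161   0.1232] rot [3.14 0.   1.46] F [-0.2 -0.3 -0.7] w 0.602 j [ 0.44  0.79 -0.37  1.9   0.53  0.55 -0.4 ]
 -> txyz [-0.0011 -0.0007  0.0012] yaw 0.01
0.143 [276.8 313.6]
0.121 [277.2 284.5]
0.103 [277.5 265.8]
150 ........................................................................................................................
162 ........................................................................................................................
174 ........................................................................................................................
186 ........................................................................................................................
198 ........................................................................................................................
210 ........................................................................................................................
222 .........................................................#####..........................................................
234 .............................................#####################..######..............................................
246 .........................................############..#...........#.....####...........................................
258 ...................###..................##.#.###.#.................#......#..##....................####.................
270 ............###################.........#######.#.#.#############..##.........#............###################..........
282 .......#########################...........###.#######################....................#########################.....
294 ...#############################...............########################...................#############################.
```

move_arm:
  series:
    - {"tx":-0.001,"ty":-0.001,"tz":0.001,"yaw":0,"hand":0.6}
    - {"tx":-0.001,"ty":-0.001,"tz":0.001,"yaw":0,"hand":0.6}
    - {"tx":-0.001,"ty":-0.001,"tz":0.001,"yaw":0,"hand":0.4}
    - {"tx":-0.001,"ty":-0.001,"tz":0.001,"yaw":0,"hand":0.32}
    - {"tx":-0.001,"ty":-0.001,"tz":0.001,"yaw":0,"hand":0.32}
    - {"tx":-0.001,"ty":-0.001,"tz":0.001,"yaw":0,"hand":0.32}

```text
t: 9.75
position: [0.5217, -0.1616, 0.1212]
eef_rot: [3.142, 0.0, 1.461]
force: [0.5, 1.2, -0.2]
width: 0.321
```

Run:
```python
from h import *
go([.5227,-.162,.122],83.65)
c=cam('wrist'); save(c,'w9.png')
for z in [.143,.121,.103]: print(z,proj(c,[.5227,-.162,z]).round(1))
for y in range(258,330,12): print(y,''.join('#' if v<45 else '.' for v in c['image'][y,220:340].max(1)))
```

```text
t 9.75 pos [ 0.5217 -0.1616  0.1212] rot [3.142 0.    1.461] F [ 0.5  1.2 -0.2] w 0.321 j [ 0.44  0.79 -0.37  1.9   0.53  0.54 -0.4 ]
 -> txyz [-0.0003  0.001  -0.0008] yaw 0.04
0.143 [281.  314.9]
0.121 [281.  285.3]
0.103 [281.  266.3]
258 .....#######.........############...#.#.............................................#.#...############.........#######..
270 ################################.#.#.###..###....#########################...#####....#.....############################
282 ###############################.#.#.################################################........############################
294 ##############################.......################################################........###########################
306 ############################.......#############.######################################........#########################
318 ...............#..########.........#.#####.#######################.####################.........########................
```

move_arm:
  series:
    - {"tx":0,"ty":0.0002,"tz":0,"yaw":0,"hand":0.15}
    - {"tx":0,"ty":0.0002,"tz":0,"yaw":0,"hand":0.15}
    - {"tx":0,"ty":0.0002,"tz":0,"yaw":0,"hand":0.15}
    - {"tx":0,"ty":0.0002,"tz":0,"yaw":0,"hand":0.15}
    - {"tx":0,"ty":0.0002,"tz":0,"yaw":0,"hand":0.15}

```text
t: 10.3
position: [0.5219, -0.1617, 0.1212]
eef_rot: [3.142, 0.0, 1.461]
force: [-0.0, 0.5, 0.5]
width: 0.23
```

```bash
python3 - <<'E'
from h import *
go([.5227,-.162,.161],83.65)
E
python3 n.py side top
```

```text
t 10.3 pos [ 0.5219 -0.1617  0.1212] rot [3.142 0.    1.461] F [-0.   0.5  0.5] w 0.23 j [ 0.44  0.79 -0.37  1.9   0.53  0.54 -0.4 ]
 -> txyz [-0.0003  0.0008 -0.0398] yaw 0.04
top foot ((313.185302734375, 176.52108764648438), (78.37459564208984, 28.2972469329834), 11.689369201660156) [ 0.6183 -0.1992  0.019 ]
[[0.6077, -0.1094], [0.668, -0.1235], [0.6292, -0.2901], [0.5689, -0.275]] [0.1701 0.062  0.171  0.0622]
side foot ((294.29730224609375, 204.71621704101562), (26.797033309936523, 24.00225257873535), 9.462322235107422) [ 0.5224 -0.1572  0.019 ]
[[0.5558, -0.1255], [0.5528, -0.1989], [0.4878, -0.19], [0.4935, -0.1177]] [0.0628 0.0734 0.0656 0.0725]
```

It is gripped with almost no side force. I'll draw 15 mm first and check.

move_arm:
  series:
    - {"tx":0,"ty":0,"tz":-0.003,"yaw":0,"hand":0.15}
    - {"tx":0,"ty":0,"tz":-0.006,"yaw":0,"hand":0.15}
    - {"tx":0,"ty":0,"tz":-0.009,"yaw":0,"hand":0.15}
    - {"tx":0,"ty":0,"tz":-0.012,"yaw":0,"hand":0.15}
    - {"tx":0,"ty":0,"tz":-0.015,"yaw":0,"hand":0.15}
    - {"tx":0,"ty":0,"tz":-0.015,"yaw":0,"hand":0.15}
    - {"tx":0,"ty":0,"tz":-0.015,"yaw":0,"hand":0.15}

```text
t: 11.1
position: [0.5219, -0.1617, 0.1363]
eef_rot: [3.141, 0.0, 1.461]
force: [-0.4, -0.9, -1.2]
width: 0.23
```

```bash
python3 - <<'E'
from h import *
go([.5227,-.162,.161],83.65)
s=cam('side'); save(s,'s10.png'); c=cam('wrist'); save(c,'w10.png')
a=cv2.imread('pics/w10.png'); b=cv2.resize(cv2.imread('pics/s10.png')[150:230,260:330],None,fx=5.25,fy=5.25,interpolation=cv2.INTER_CUBIC)
cv2.imwrite('pics/v10.png',cv2.resize(np.clip(np.hstack([a,b])*1.5,0,255).astype(np.uint8),(800,364)))
E
python3 n.py side
```

```text
t 11.1 pos [ 0.5219 -0.1617  0.1363] rot [3.141 0.    1.461] F [-0.4 -0.9 -1.2] w 0.23 j [ 0.45  0.77 -0.39  1.9   0.51  0.57 -0.39]
 -> txyz [-0.0002  0.0008 -0.0247] yaw 0.03
side foot ((294.4585266113281, 184.02682495117188), (16.273426055908203, 9.498652458190918), 12.094757080078125) [ 0.5265 -0.2227  0.019 ]
[[0.5478, -0.2113], [0.5453, -0.2424], [0.505, -0.2342], [0.5081, -0.2034]] [0.0404 0.0312 0.0412 0.0309]
```

View pics/v10.png

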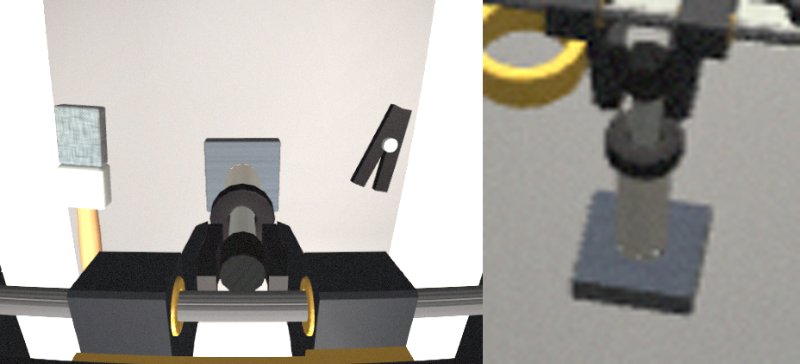

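The view shows the foot flat on the mat, the post coming out of the collar straight, and the fingers clear of the collar. I'll draw the remaining 25 mm.

move_arm:
  series:
    - {"tx":0,"ty":0,"tz":-0.005,"yaw":0,"hand":0.15}
    - {"tx":0,"ty":0,"tz":-0.01,"yaw":0,"hand":0.15}
    - {"tx":0,"ty":0,"tz":-0.015,"yaw":0,"hand":0.15}
    - {"tx":0,"ty":0,"tz":-0.02,"yaw":0,"hand":0.15}
    - {"tx":0,"ty":0,"tz":-0.0235,"yaw":0,"hand":0.15}
    - {"tx":0,"ty":0,"tz":-0.025,"yaw":0,"hand":0.15}
    - {"tx":0,"ty":0,"tz":-0.025,"yaw":0,"hand":0.15}
    - {"tx":0,"ty":0,"tz":-0.025,"yaw":0,"hand":0.15}

```text
t: 12.05
position: [0.5218, -0.1617, 0.1611]
eef_rot: [-3.141, 0.0, 1.461]
force: [-0.2, -0.4, -1.2]
width: 0.23
```

Run:
```python
from h import *
go([.5227,-.162,.161],83.65)
s=cam('side'); save(s,'s11.png'); c=cam('wrist'); save(c,'w11.png')
for z in [.019,.103]: print(z,'wrist',proj(c,[.5227,-.162,z]).round(1),'side',proj(s,[.5227,-.162,z]).round(1))
P=lambda z: proj(s,[.5225,-.162,z])
print('side head bottom px if 40 out',P(.161).round(1),'35',P(.156).round(1),'45',P(.166).round(1), 'tops',P(.183).round(1))
a=cv2.resize(cv2.imread('pics/w11.png')[130:330,200:360],None,fx=3,fy=3,interpolation=cv2.INTER_CUBIC); b=cv2.resize(cv2.imread('pics/s11.png')[150:220,270:320],None,fx=6,fy=6,interpolation=cv2.INTER_CUBIC)
C=np.zeros((600,780,3),np.uint8); C[:,:480]=a; C[:420,480:]=b
cv2.imwrite('pics/v11.png',np.clip(C*1.6,0,255).astype(np.uint8))
```

```text
t 12.05 pos [ 0.5218 -0.1617  0.1611] rot [-3.141  0.     1.461] F [-0.2 -0.4 -1.2] w 0.23 j [ 0.47  0.73 -0.42  1.88  0.48  0.63 -0.36]
 -> txyz [-0.0002  0.0009  0.0001] yaw 0.04
0.019 wrist [281.  195.3] side [294.3 203.2]
0.103 wrist [281.  234.8] side [294.9 179.6]
side head bottom px if 40 out [295.4 161.3] 35 [295.4 162.9] 45 [295.4 159.6] tops [295.6 153.9]
```

View pics/v11.png

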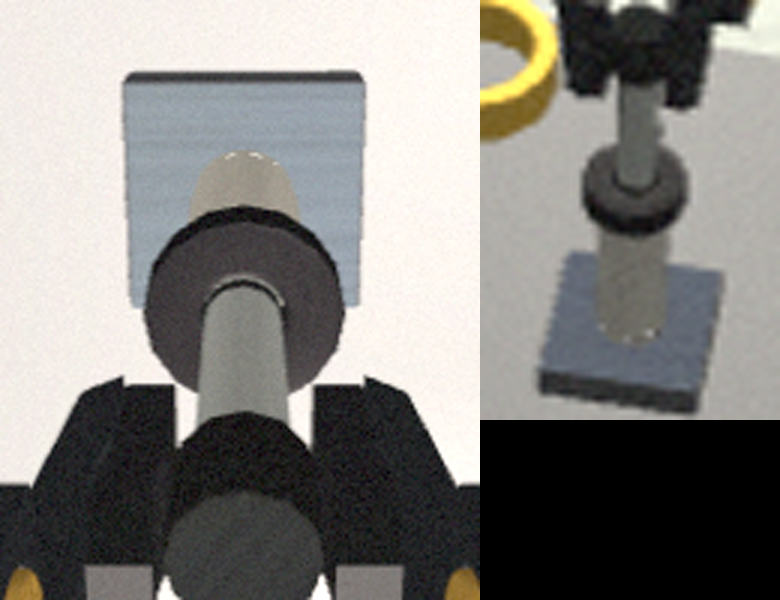

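The wrist view shows the black ring line just at the collar mouth, around crop (245,288). The foot is flat and the post is in line with the bore. The fingers are about 50 mm above the collar. I'll hand it in.

```bash
python3 -c "
from station import env
o=env.get_obs(); print(o['t'],o['force'],o['width']); env.sign_off()"
```

```text
12.15 [-0.51873103  0.46018966 -0.83031638] 0.23152731110058697
the job is handed in; nothing more can be done
```

The stand is upright on its foot on the mat, and the gripper is holding the post about 40 mm out for you to tighten the thumbscrew. I handed the job in at 12.2 s, and the sign-off gives no verdict.

I gripped the tube lightly and raised the stand about its foot edge until it was past balance. Then I released it and backed off so it settled upright with the post in. After that I gripped the rubber head from above and drew it up in two steps (15 mm, then 25 mm).

- **Height:** the tool rose 39.9 mm (0.1212 to 0.1611 m), and in the last picture the black ring sits at the collar's mouth.
- **Stand:** the foot looked flat in the last side and wrist pictures, with the post in line with the bore.
- **Grip:** the opening stayed at 0.23 through the draw, so the head was still held. The last force reading was about 1 N, mostly the post's weight, so nothing was binding.
- **Other things:** I never touched them, and those in view looked unmoved, but I did not measure them afterwards.
- **Failed checks:** my automatic outline of the foot from the top camera, and later the side camera, went wrong because the gripper and clamp got in the way. I relied on the pictures for those. That the post was fully in before the draw was also judged by eye, not measured.

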